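# Pack bones and vials into a slide-cover specimen case

### The job

Pack the finds away: slide the cover of the wooden specimen case fully open, then move every bone from the sorting tray (or wherever it has got to) into the case's wide bay and every capped vial into its narrow bay, each lying flat on the floor of its bay and none on top of another. When all are in, and with the cover still fully open, press the nozzle of the mist bottle fixed at the case's corner right down and let it spring back, then slide the cover fully shut over them. The pebble is not a find: leave it in the tray, and leave the other things on the bench where they are.

Things in the scene. Friction and masses are not known exactly. Their poses are not given: they have to be found in the camera images.
- case: fixed light-wood case, 172 mm (x) by 267 mm (y) by 46 mm high, under a sliding cover; walls 6 mm, inner floor 6 mm up. Origin: centre of its underside on the bench; x points away from the robot at yaw 0, y left, z up. A divider 5 mm thick at y = +45 mm (top 44 mm up) parts two bays. A white mist bottle 54 mm in diameter is fixed at x = +90, y = -180 mm
- wide_bay (a point): centre of the floor of the wide bay, 160 mm (case x) by 170 mm (case y), 40 mm deep, at the case's -y side
- narrow_bay (a point): centre of the floor of the narrow bay, 160 mm (case x) by 80 mm (case y), 40 mm deep, at the case's +y side
- cover (a joint): slide of the case's flat plywood cover (172 by 267 by 6 mm, its underside 46 mm above the bench): 0 m = fully shut, 0.165 = fully open; it opens along the case's +x (away from the robot) and stays where it is left; about 1.5 N friction
- cover_grip (a point): grip point of the cover's black upright handle, a bar 12 mm thick (case x), 70 mm long (case y), 30 mm high above the cover's top; the point is 10 mm below the bar's top (72 mm above the bench), moves with the cover, and lies 66 mm towards the case's -x from the cover's centre
- nozzle (a joint): sprung nozzle cap of the mist bottle: 0 m = up, 0.008 = right down (about 8 N); springs back by itself
- nozzle_top (a point): centre of the top face of the nozzle cap, a white disc 34 mm in diameter with a short spout; 130 mm above the bench when up; pressed straight down
- tray: fixed cream sorting tray 274 mm (x) by 249 mm (y), 2 rows (along x) of 3 pockets, each 128 by 75 mm inside; floor 4 mm thick, rim and ribs 6 mm wide with their tops 11 mm above the bench. Origin: centre of its underside; pocket centres at x = -67, +67 and y = -81, 0, +81 mm
- bone0: a loose bone (absent in some starts: None), pale, with a round shaft 18 mm in diameter and knuckled ends 38 mm wide and 26 mm high, 112 mm long along its x; origin at its centre, 13 mm above what it lies on; about 60 g
- bone1: a loose bone (absent in some starts: None), pale, with a round shaft 18 mm in diameter and knuckled ends 38 mm wide and 26 mm high, 112 mm long along its x; origin at its centre, 13 mm above what it lies on; about 60 g
- bone2: a loose bone (absent in some starts: None), pale, with a round shaft 18 mm in diameter and knuckled ends 38 mm wide and 26 mm high, 112 mm long along its x; origin at its centre, 13 mm above what it lies on; about 60 g
- vial0: a loose capped vial (absent in some starts: None), a square see-through plastic body, pale or brownish, with a white square cap, 60 mm long along its x (cap at +x), 24 by 24 mm across, lying; origin at its centre, 12 mm above what it lies on; about 50 g
- vial1: a loose capped vial (absent in some starts: None), a square see-through plastic body, pale or brownish, with a white square cap, 60 mm long along its x (cap at +x), 24 by 24 mm across, lying; origin at its centre, 12 mm above what it lies on; about 50 g
- pebble: a flat round grey pebble 52 mm wide, 24 mm high, in one pocket of the tray; not to be moved; origin at the centre of its underside
- jar: bystander: upright amber jar, 48 mm in diameter, 95 mm high; origin under its base
- brush: bystander: brush 170 mm long lying on the bench near the robot
- forceps: bystander: steel forceps 130 mm long lying on the bench near the robot
- loupe: bystander: round table magnifier, 68 mm in diameter, 30 mm high, on the left; origin under its base
Mind the look-alikes: they are no part of the job. Leave any blue or red look-alike of the bone2 alone. What is shaped like the bone1 but blue or red is not meant.

How it is judged:
By the outcome, as a careful person would: the job done as asked, in the order asked, and still so for the second after the job is handed in, with the robot touching nothing.
Of bone0, bone1, bone2, vial0, vial1 only 3 to 5 are there at a start; the rules pass over those that are not, and their reading is None.
At some moment in a run one of bone0, bone1, bone2, vial0, vial1 may be knocked a few centimetres aside while the robot is not near it.
Once in a run the grip may slacken for a moment while it holds something.
It also fails if it takes over 210 s, if anything falls off the work surface, if the arm or the gripper's body presses on something with over 40 N, if the wrist force passes 120 N, or if a joint passes its speed limit or range.

### The arm

A 6-joint arm with a two-finger parallel gripper is mounted at the origin on the work surface. World frame = base frame: x ahead of the robot, y to its left, z up, the work surface at z = 0. Lengths are in m, angles in degrees, forces in N, time in s.
With the tool pointing down it reaches from about 0.4 to 0.825 m from the base axis. Payload 7 kg.
Tool frame: the origin (TCP) lies midway between the tips of the shut fingers; the grasp point (between the pads) lies 19 mm behind it; z points along the fingers, y is the line along which they close (so a half turn about z gives the same grasp; the last joint's range is limited). The gripper opens to 88 mm and grips with 3 to 60 N. Pads are 19 mm wide; open, the fingers measure 130 mm over their backs; the gripper's body (78 mm by 193 mm) begins 47 mm behind the grasp point.
Start: joints at [16.507, 20.546, 0.682, 0, -70.136, -16.507], TCP at [0.675, -0, 0.227] pointing down, gripper open.
Joint ranges: [-176.03, 176.03], [-82.01, 121.73], [-58.28, 71.71], [-173.87, 95.51], [-174.79, -0.11], [-173.66, 173.66]. Speed limits (degrees/s): [136.94, 136.94, 172.46, 180, 180, 180].

### API

Orientations are given as a 3x3 rotation matrix whose columns are the frame's x, y, z axes.
In Python, from rig import robot gives the robot as it stands. Calls block until the motion is done:
- robot.goto(position, orientation): joint-space move of the TCP to a pose.
- robot.servo_line(position, ori=None, speed=0.15): straight line of the TCP; ori=None keeps the orientation; speed is the mean speed in m/s.
- robot.movej(angles): joint-space move.
- robot.move_gripper(opening): opening from 0.0 (shut) to 1.0 (fully open); the grip force is fixed at half the most; returns when the fingers have stopped.
- robot.dwell(seconds).
- robot.ik(position, orientation): joint angles nearest the present ones, or None.
- robot.grab_frame(name): name is "scene" or "side" or "wrist"; returns (picture, depth): 384x512x3 uint8, red, green, blue; 384x512 float32, m along the optical axis (not along the pixel's ray), 0 where there is no reading.
- robot.camera_info(name): a dict with "vfov" (degrees; the focal length in pixels is half the picture's height over the tangent of half this angle, whatever the lens; pixels are square), "cx", "cy" (the principal point, pixels), "view" (4x4, takes a point from world to camera coordinates); the wrist camera has in their place "T_tool_cam" (4x4, takes a point from camera to tool coordinates, whose origin is the TCP and whose axes are the flange's). Camera axes: x right, y down, z forward; pixel columns grow to the right and rows downward; lengths in m; the calibration is good to about 2 mm. A picture is of the moment at which its call begins: read the wrist's pose just before it. camera_info takes no time and is no camera call.
A pose or a line that the arm cannot do raises robot.Unreachable and nothing moves.
- robot.job_done(): hands the job in; it is judged then, once.
Readings, each from a call of its own:
- robot.read_t(): time.
- robot.read_qpos(): joint angles.
- robot.read_qvel(): joint speeds.
- robot.read_effort(): joint torques, N m.
- robot.read_position(): TCP position.
- robot.read_tcp_rot(): TCP orientation.
- robot.read_force(): force on the tool from outside, world axes, zero at the start.
- robot.read_ft_torque(): the same for the moment, N m.
- robot.read_grip_width(): opening from 0.0 (shut) to 1.0 (fully open).
- robot.read_finger_force(): force on a finger pad.
Only numpy, scipy, OpenCV 4.12 (cv2) and the standard library are available. Lean on these libraries where they do the work, as an engineer would, in place of code of your own. Each camera call takes 0.05 s, during which the arm holds its last target. There are 200 camera calls.

## Working session

There is one attempt and no reset: what is moved stays moved. The work goes in short steps, each a Python script; the robot and the scene stay as the last script left them, time stands still between calls to the robot, and variables do not carry over. Pictures are saved under pics/ and viewed, at most 14 in all, crops included, and the job is handed in when it is done.

```bash
mkdir -p pics; cat > h.py <<'E'
import numpy as np, cv2
from rig import robot
def K(n):
    c=robot.camera_info(n); f=192/np.tan(np.radians(c["vfov"])/2); return c,f
def cam2world(n):
    c,f=K(n)
    if n=="wrist":
        T=np.eye(4);T[:3,:3]=robot.read_tcp_rot();T[:3,3]=robot.read_position()
        return T@np.array(c["T_tool_cam"])
    return np.linalg.inv(np.array(c["view"]))
def cloud(n,d,M):
    c,f=K(n); v,u=np.mgrid[0:384,0:512]
    P=np.stack([(u-c["cx"])/f*d,(v-c["cy"])/f*d,d],-1)
    return P@M[:3,:3].T+M[:3,3]
def snap(n,name):
    M=cam2world(n); im,d=robot.grab_frame(n)
    W=cloud(n,d,M); W[d==0]=np.nan
    cv2.imwrite(f"pics/{name}.png",cv2.resize(im[:,:,::-1],(800,600)))
    np.savez(f"pics/{name}.npz",im=im,W=W); return im,W
def down(yaw):  # tool y axis (closing) at angle yaw from world x... x axis=(c,s), y=(s,-c)
    c,s=np.cos(np.radians(yaw)),np.sin(np.radians(yaw))
    return np.array([[c,s,0],[s,-c,0],[0,0,-1.]])
E
python3 - <<'E'
from h import *
print(robot.read_tcp_rot(),robot.camera_info("wrist"))
for n in("scene","side"):
    snap(n,n+"0"); print(cam2world(n).round(3))
print(robot.read_t())
E
```

```text
[[-1.58670019e-04 -9.99998669e-01 -1.62376298e-03]
 [-9.99999981e-01  1.58854592e-04 -1.13541642e-04]
 [ 1.13799433e-04  1.62374493e-03 -9.99998675e-01]] {'vfov': 62.32463757330705, 'cx': 262.0116696671141, 'cy': 186.05879454211828, 'T_tool_cam': array([[ 4.61258993e-04, -9.61554412e-01, -2.74614094e-01,
         7.28897618e-02],
       [ 9.99998636e-01,  8.78985612e-04, -1.39808603e-03,
         1.05812248e-05],
       [ 1.58571763e-03, -2.74613075e-01,  9.61553506e-01,
        -1.57673375e-01],
       [ 0.00000000e+00,  0.00000000e+00,  0.00000000e+00,
         1.00000000e+00]])}
[[ 0.204  0.799 -0.565  1.146]
 [ 0.979 -0.165  0.121 -0.203]
 [ 0.003 -0.578 -0.816  1.14 ]
 [ 0.     0.     0.     1.   ]]
[[ 0.911 -0.276  0.305  0.037]
 [-0.411 -0.578  0.705 -1.041]
 [-0.018 -0.768 -0.64   1.012]
 [ 0.     0.     0.     1.   ]]
0.1
```

View pics/scene0.png

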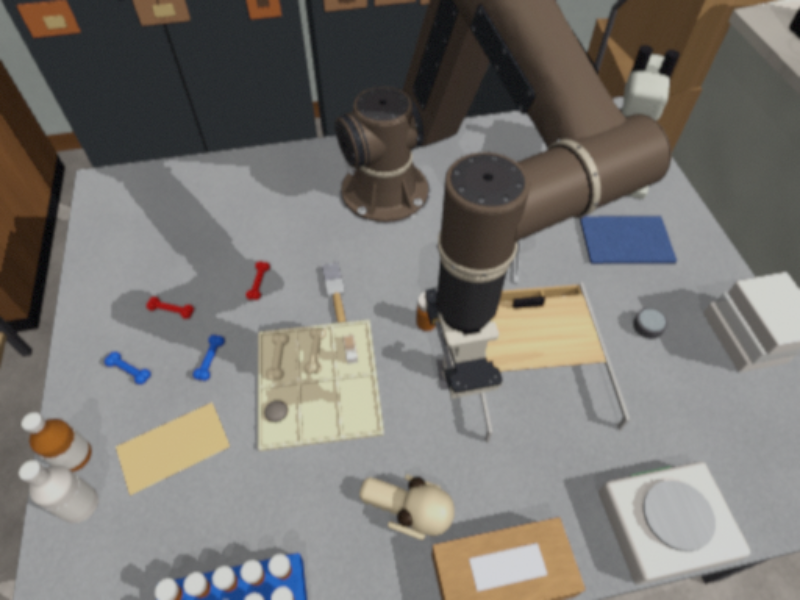

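View pics/side0.png

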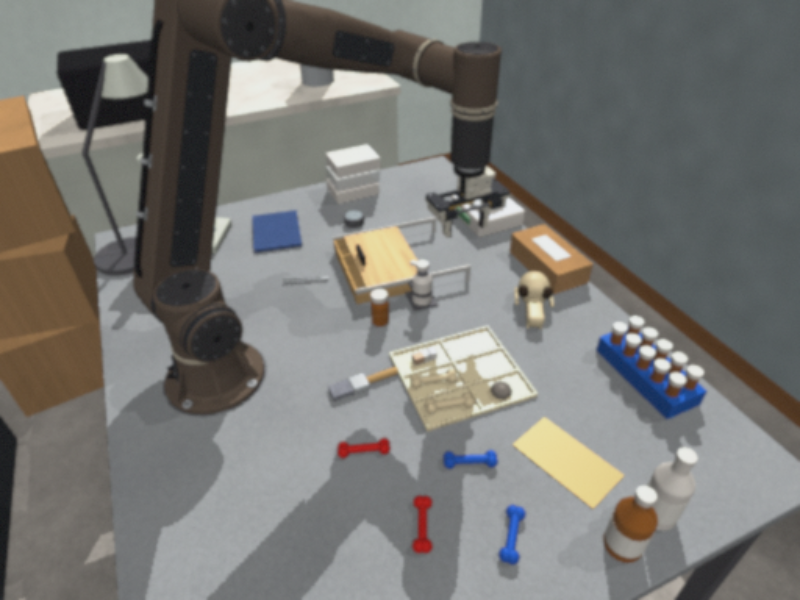

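The scene shows the tray (255-380, 322-445) with two bones at (280,355) and (314,350), a vial at (349,348) and the pebble at (276,410). Red and blue look-alikes lie to the left, and the arm partly hides the case. I'll read rough positions from the depth.

```bash
python3 - <<'E'
from h import *
d=np.load("pics/scene0.npz")["W"]
for n,(u,v) in dict(bA=(280,355),bB=(314,350),vial=(349,348),peb=(276,410),tray00=(259,328),tray10=(371,322),tray11=(382,433),tray01=(259,445),handle=(528,301),lidBR=(583,288),lidFR=(605,360),jar=(427,300),rail=(622,420)).items():
    print(n,d[int(v*.64),int(u*.64)].round(3))
d=np.load("pics/side0.npz")["W"]
for n,(u,v) in dict(jar=(380,295),bottle=(422,265),handle=(361,255)).items():
    print(n,d[int(v*.64),int(u*.64)].round(3))
for p,y in (([.58,-.2,.33],-90),([.58,-.2,.33],90),([.55,.1,.35],-90),([.55,.1,.35],90),([.58,-.2,.33],0),([.58,-.2,.33],180)):
    q=robot.ik(p,down(y)); print(p,y,None if q is None else np.round(q,1))
E
```

```text
bA [ 0.464 -0.32   0.019]
bB [ 0.469 -0.249  0.024]
vial [ 0.478 -0.172  0.025]
peb [ 0.595 -0.34   0.029]
tray00 [ 0.37  -0.364  0.002]
tray10 [ 0.411 -0.113  0.006]
tray11 [ 0.68  -0.139  0.011]
tray01 [ 0.654 -0.381  0.015]
handle [0.476 0.222 0.086]
lidBR [0.45  0.37  0.056]
lidFR [0.633 0.346 0.053]
jar [ 0.6   -0.04   0.334]
rail [0.759 0.334 0.037]
jar [0.442 0.014 0.091]
bottle [0.572 0.034 0.131]
handle [0.466 0.207 0.083]
[0.58, -0.2, 0.33] -90 [ -0.8  12.1   2.3   0.  -80.2   0.8]
[0.58, -0.2, 0.33] 90 None
[0.55, 0.1, 0.35] -90 [ 30.4   6.4  -2.2   0.  -81.5 -30.4]
[0.55, 0.1, 0.35] 90 [ 30.4   6.4  -2.2   0.  -81.5 149.6]
[0.58, -0.2, 0.33] 0 [ -0.8  12.1   2.3   0.  -80.2  90.8]
[0.58, -0.2, 0.33] 180 [ -0.8  12.1   2.3   0.  -80.2 -89.2]
```

```bash
python3 - <<'E'
from h import *
robot.goto([.56,-.25,.36],down(0)); snap("wrist","w1"); snap("scene","scene1")
im=cv2.imread("pics/scene1.png"); 
r=robot.grab_frame("scene")[0][:,:,::-1]
cv2.imwrite("pics/c1.png",cv2.resize(r[150:300,230:430],(800,600),interpolation=cv2.INTER_CUBIC))
print(robot.read_t())
E
```

```text
1.9583
```

View pics/w1.png

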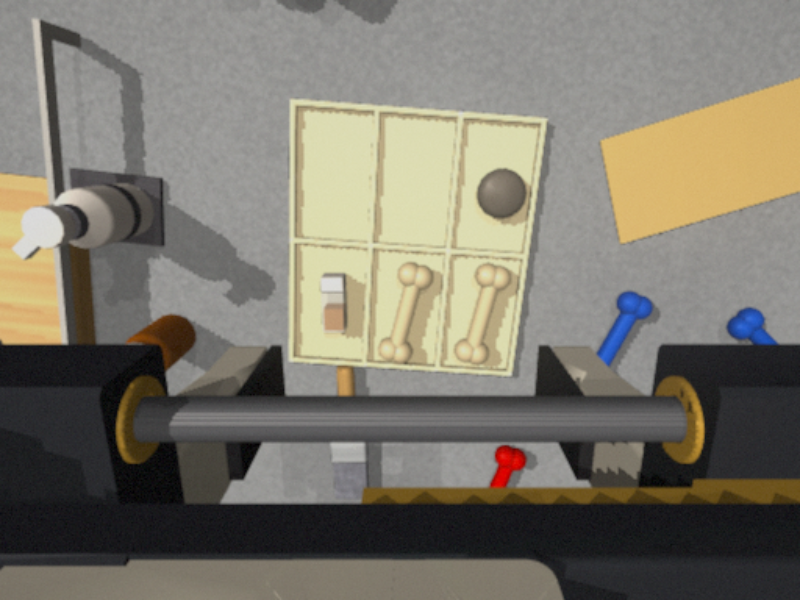

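View pics/c1.png

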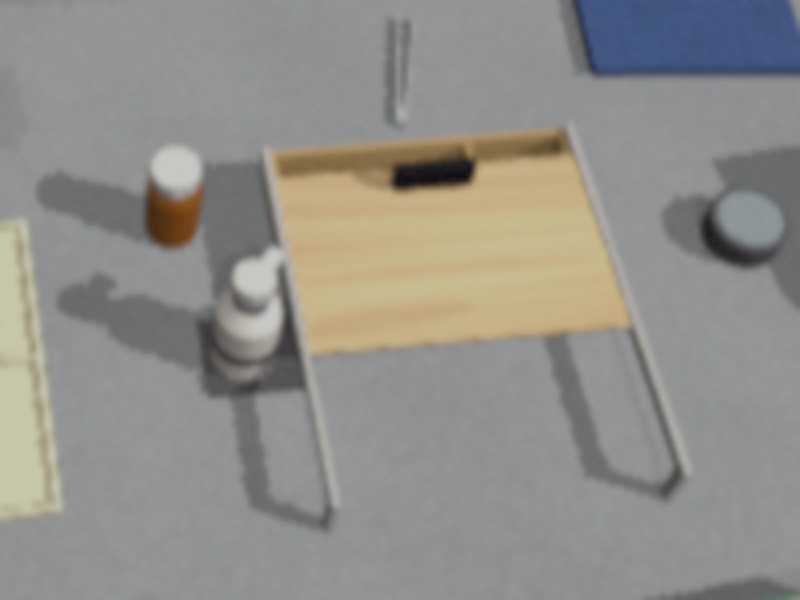

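The wrist view shows bones at (405,312) and (483,312), a vial at (333,302) with its white cap towards +x, and the pebble at (501,193). The crop shows the cover about 20 mm open, with the handle at (433,172) and the nozzle at (253,280). Next I'll localise these from depth.

```bash
cat >> h.py <<'E'
def blob(W,zlo,zhi,box,minpts=30):
    """minAreaRects (x,y mm) of connected parts of points with z in range within box"""
    x,y,z=W[...,0],W[...,1],W[...,2]
    m=((z>zlo)&(z<zhi)&(x>box[0])&(x<box[1])&(y>box[2])&(y<box[3])).astype(np.uint8)
    n,l=cv2.connectedComponents(m); out=[]
    for i in range(1,n):
        P=W[l==i]
        if len(P)<minpts: continue
        (c,s,a)=cv2.minAreaRect((P[:,:2]*1000).astype(np.float32))
        if s[0]<s[1]: s=s[::-1];a+=90
        a=(a+90)%180-90
        out.append((np.round(c,1),np.round(s,1),round(a,1),len(P),np.median(P[:,2]).round(4), P.mean(0).round(4)))
    return out
E
python3 - <<'E'
from h import *
W=np.load("pics/w1.npz")["W"]
print("objs");[print(o) for o in blob(W,.0155,.05,(.36,.70,-.39,-.09))]
print("tray");[print(o) for o in blob(W,.008,.05,(.36,.70,-.40,-.09))]
S=np.load("pics/scene1.npz")["W"]
print("lid");[print(o) for o in blob(S,.0475,.058,(.40,.75,.04,.42))]
print("rim+lid");[print(o) for o in blob(S,.040,.058,(.40,.75,.04,.42))]
print("handle");[print(o) for o in blob(S,.072,.095,(.40,.75,.08,.42),8)]
print("nozzle");[print(o) for o in blob(S,.122,.14,(.4,.75,-.05,.2),8)]
print("jar");[print(o) for o in blob(S,.085,.11,(.4,.75,-.07,.1),8)]
E
```

```text
objs
(array([ 592.4, -339.7]), array([47.5, 46.6]), 5.2, 760, np.float64(0.0236), array([ 0.5929, -0.3391,  0.0233]))
(array([ 467.1, -243.9]), array([110.6,  37.2]), -14.6, 962, np.float64(0.025), array([ 0.4707, -0.2446,  0.0247]))
(array([ 466.1, -326. ]), array([109.9,  37.6]), -13.0, 966, np.float64(0.0249), array([ 0.4694, -0.3249,  0.0246]))
(array([ 479.9, -169. ]), array([59.1, 24.1]), -0.0, 564, np.float64(0.0273), array([ 0.4814, -0.1697,  0.0268]))
(array([ 387. , -177.6]), array([32.6, 15.8]), 0.7, 150, np.float64(0.0181), array([ 0.387 , -0.1773,  0.0181]))
tray
(array([ 519., -247.]), array([308.4, 249.3]), -4.0, 5356, np.float64(0.0108), array([ 0.5276, -0.245 ,  0.0132]))
(array([ 592.1, -340.1]), array([47.8, 47.6]), -27.1, 786, np.float64(0.0235), array([ 0.593 , -0.3388,  0.023 ]))
(array([ 466.1, -326. ]), array([109.9,  37.6]), -13.0, 976, np.float64(0.0248), array([ 0.4694, -0.3248,  0.0245]))
(array([ 479.9, -169.1]), array([59.2, 24.1]), -0.2, 604, np.float64(0.0272), array([ 0.482 , -0.1702,  0.0258]))
lid
(array([586.6, 218.1]), array([336.7, 282.9]), -5.9, 3681, np.float64(0.0522), array([0.55  , 0.2207, 0.0522]))
rim+lid
(array([584.4, 216. ]), array([337.5, 289.3]), -5.2, 4030, np.float64(0.0519), array([0.5452, 0.2212, 0.0516]))
handle
(array([472.3, 228.9]), array([69.1, 14.7]), 85.4, 84, np.float64(0.0813), array([0.4739, 0.2281, 0.0807]))
nozzle
(array([568.8,  44.1]), array([52.4, 31. ]), -43.5, 111, np.float64(0.129), array([0.5736, 0.0408, 0.1285]))
jar
(array([439.8,   9.9]), array([41.1, 40.5]), -37.3, 120, np.float64(0.0947), array([0.4408, 0.0095, 0.0942]))
(array([579.9,  35.3]), array([45.3, 37.6]), 65.5, 98, np.float64(0.0913), array([0.5844, 0.0345, 0.0929]))
```

```bash
python3 - <<'E'
from h import *
robot.goto([.55,.2,.36],down(0)); im,W=snap("wrist","w2")
for n,a in dict(lid=(.049,.056),rim=(.040,.049),handle=(.074,.095),nozzle=(.124,.14)).items():
    print(n);[print(o) for o in blob(W,*a,(.40,.85,.0,.42))]
E
```

```text
lid
(array([587.3, 219.5]), array([337.1, 279.8]), -6.0, 22080, np.float64(0.0517), array([0.5503, 0.2243, 0.0518]))
(array([587.8,  59.8]), array([35.2,  7.1]), -31.3, 35, np.float64(0.0521), array([0.5867, 0.0615, 0.0524]))
(array([452.5,  22.3]), array([41.8, 13.8]), -52.4, 62, np.float64(0.0519), array([0.4531, 0.0249, 0.0523]))
rim
(array([692.9, 342.4]), array([110.1,   1.2]), -6.2, 178, np.float64(0.0446), array([0.6948, 0.3422, 0.0445]))
(array([674.3,  75.9]), array([131.1,   1. ]), -6.0, 164, np.float64(0.0446), array([0.6762, 0.0757, 0.0445]))
(array([578.4,  61.7]), array([56.2, 27.1]), -14.8, 184, np.float64(0.0454), array([0.5697, 0.0663, 0.0451]))
(array([435.1, 235.8]), array([267.7,  32.7]), 84.3, 975, np.float64(0.0451), array([0.4268, 0.2392, 0.0448]))
(array([451.5,  23.3]), array([41.9, 12.7]), -49.0, 64, np.float64(0.0447), array([0.4537, 0.0245, 0.0445]))
handle
(array([583.3,  48.2]), array([52.7, 31. ]), -45.2, 584, np.float64(0.0854), array([0.5834, 0.0521, 0.0855]))
(array([472.4, 231.9]), array([69.7, 12.6]), 83.7, 426, np.float64(0.0812), array([0.4735, 0.2317, 0.0808]))
(array([443.6,   8.3]), array([42.2, 28.6]), 46.8, 404, np.float64(0.0938), array([0.4468, 0.0145, 0.0916]))
nozzle
(array([572.7,  48.3]), array([50.5, 33.2]), -68.6, 769, np.float64(0.1291), array([0.5729, 0.0445, 0.1287]))
```

View pics/w2.png

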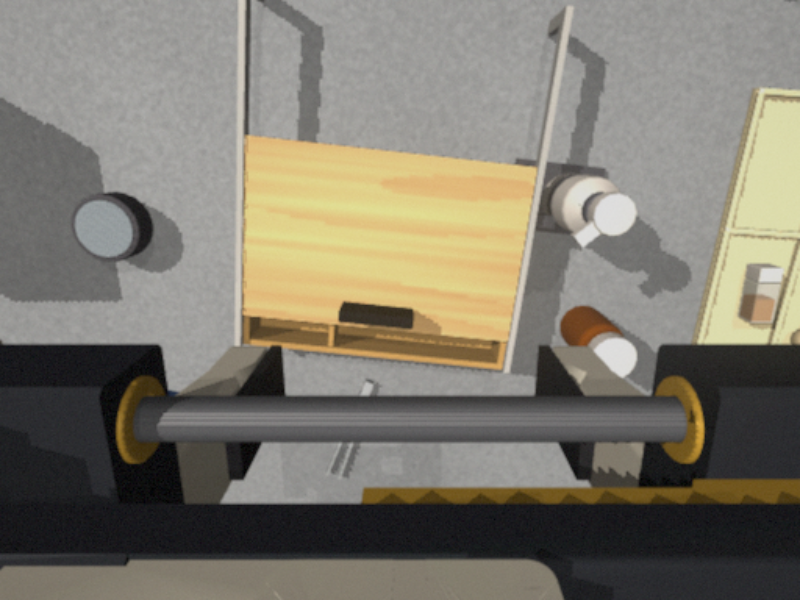

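The wrist view gives the case at about (0.5044, 0.2285) with yaw −6°, and the cover about 34 mm open. The handle is at (376,315) and the nozzle at (614,213). I'll open the cover now.

```bash
cat >> h.py <<'E'
CY=-6.0; C0=np.array([.5044,.2285])
ex=np.array([np.cos(np.radians(CY)),np.sin(np.radians(CY))]); ey=np.array([-ex[1],ex[0]])
def case(x,y): return C0+x*ex+y*ey
E
python3 - <<'E'
from h import *
h=np.array([.4724,.2319]); R=down(CY-90)
robot.move_gripper(.5)
robot.goto([*h,.15],R); robot.servo_line([*h,.060]); print("f",robot.read_force().round(1))
robot.move_gripper(0); print(robot.read_grip_width(),robot.read_finger_force(), robot.read_force().round(1))
q=(h-C0)@ex+.066; print("q",q)
robot.servo_line([*(h+(.1665-q)*ex),.060],speed=.08); print(robot.read_force().round(1),robot.read_position().round(4))
robot.move_gripper(.5)
p=robot.read_position(); robot.servo_line([p[0],p[1],.2])
robot.goto([.55,.2,.36],down(0)); robot.move_gripper(.4); im,W=snap("wrist","w3")
for n,a in dict(rim=(.040,.049),handle=(.074,.095),inb=(.012,.036)).items():
    print(n);[print(o) for o in blob(W,*a,(.40,.85,.06,.42))]
print(robot.read_t())
E
```

```text
f [0.1 0.3 0.7]
0.13295769323710935 30.001038014888763 [-0.8 -0.2  3.6]
q 0.033819902573105264
[-6.8  0.4  8.7] [0.6038 0.2178 0.0603]
rim
(array([510.9, 316.2]), array([164.6,  91.8]), -6.0, 1124, np.float64(0.0448), array([0.5051, 0.3265, 0.0446]))
(array([573. ,  70.1]), array([41.1, 18.8]), -1.4, 144, np.float64(0.0456), array([0.5658, 0.069 , 0.0455]))
(array([499.7,  97.6]), array([139.6,   7. ]), -6.0, 466, np.float64(0.0455), array([0.5033, 0.0973, 0.0453]))
(array([418.8, 200.5]), array([105.8,   7.5]), 83.9, 314, np.float64(0.045), array([0.4196, 0.2008, 0.0447]))
handle
(array([603.8, 217.9]), array([69.6, 12. ]), 83.9, 481, np.float64(0.0815), array([0.604 , 0.2181, 0.0813]))
(array([575.4,  63.3]), array([34.3,  6.4]), -0.0, 147, np.float64(0.0819), array([0.5764, 0.0629, 0.0812]))
inb
(array([500.9, 349.5]), array([175.2,  70.3]), 20.3, 675, np.float64(0.0244), array([0.4878, 0.3435, 0.0241]))
(array([578.7,  64.4]), array([29.1,  4.7]), -6.8, 76, np.float64(0.0231), array([0.5791, 0.0649, 0.0234]))
(array([472. , 245.5]), array([206.6, 101.9]), 34.7, 619, np.float64(0.0246), array([0.4474, 0.228 , 0.0243]))
(array([493.5, 101.2]), array([149.4,   1. ]), -6.1, 304, np.float64(0.0242), array([0.4973, 0.1008, 0.0241]))
13.125
```

View pics/w3.png

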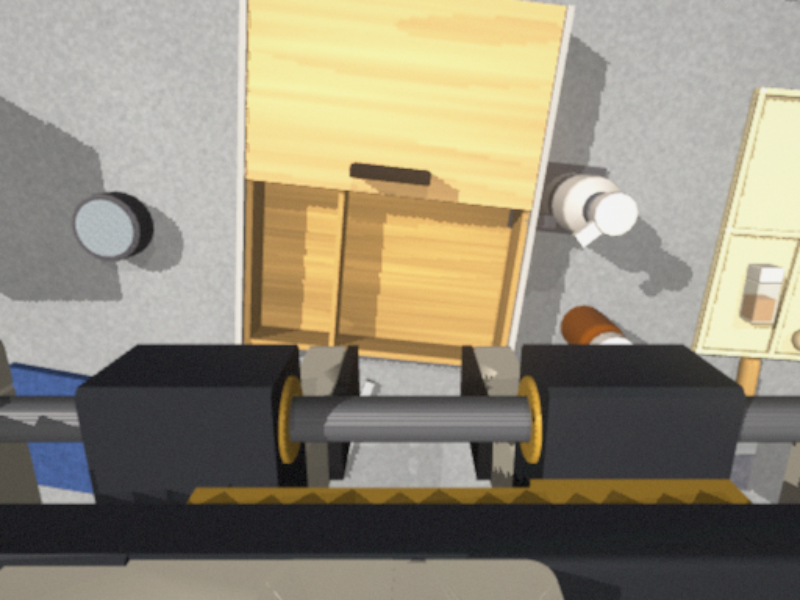

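The cover is fully open: it hit the stop and the handle sits at (390,174). Both bays are empty. Next is the first bone.

```bash
cat >> h.py <<'E'
def find(kind):
    robot.goto([.56,-.25,.36],down(0)); M=cam2world("wrist"); im,d=robot.grab_frame("wrist"); W=cloud("wrist",d,M)
    o=blob(W,.0155,.05,(.36,.75,-.5,-.07),200)
    L=dict(bone=(95,120),vial=(50,70))[kind]
    wd=dict(bone=(30,46),vial=(18,30))[kind]
    return [b for b in o if L[0]<b[1][0]<L[1] and wd[0]<b[1][1]<wd[1]]
def pick(b,z=.0125,op=.4):
    p=b[0]/1000; robot.move_gripper(op)
    robot.goto([*p,.15],down(b[2])); robot.servo_line([*p,z],speed=.12); print("down",robot.read_force().round(1))
    robot.move_gripper(0); robot.servo_line([*p,.2],speed=.2)
    print("held",round(robot.read_grip_width()*88,1),round(robot.read_finger_force(),1),robot.read_force().round(1))
def place(x,y,yaw,z=.016,op=.36):
    p=case(x,y); robot.goto([*p,.2],down(yaw))
    print("before",round(robot.read_grip_width()*88,1),round(robot.read_finger_force(),1))
    robot.servo_line([*p,z],speed=.12); print("at",robot.read_force().round(1))
    robot.move_gripper(op); robot.servo_line([*p,.2],speed=.2)
E
python3 - <<'E'
from h import *
b=find("bone"); print(b)
b=max(b,key=lambda o:o[0][1])
pick(b); place(-.010,-.008,CY)
print(robot.read_t())
robot.goto([.55,.2,.36],down(0)); snap("wrist","w4"); snap("scene","scene4")
E
```

```text
[(array([ 467.3, -244.1]), array([110.2,  37.1]), -14.3, 958, np.float64(0.0249), array([ 0.4706, -0.2445,  0.0247])), (array([ 466.7, -325.5]), array([109.3,  36.5]), -13.0, 776, np.float64(0.0243), array([ 0.4804, -0.3266,  0.0241]))]
down [ 0.9 -0.2 -0.4]
held 16.9 30.0 [-0.4  0.6 -1.3]
before 17.2 30.0
at [-0.4  0.  -0.8]
23.7833
```

View pics/w4.png

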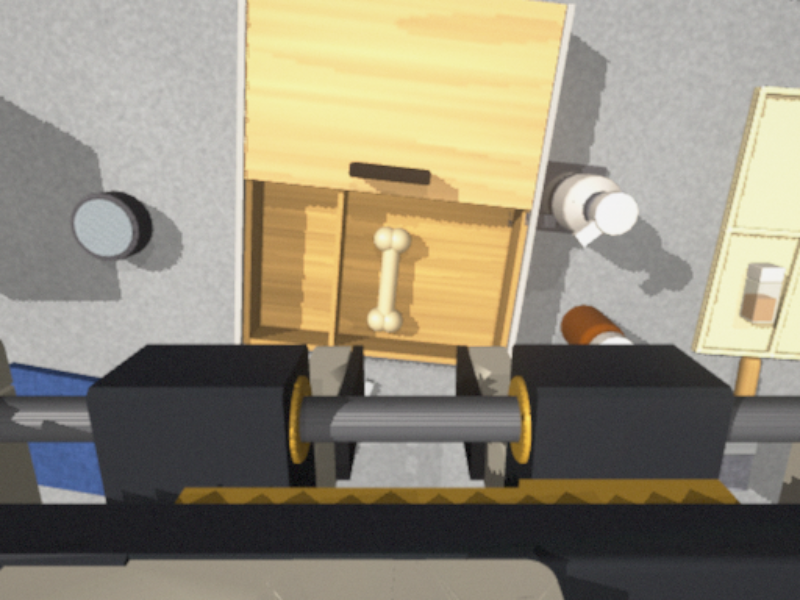

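The first bone lies flat in the wide bay, at (388,280). Now the second bone, then the vial.

```bash
python3 - <<'E'
from h import *
import sys
robot.move_gripper(.6)
b=find("bone"); print(b)
if len(b)!=1: sys.exit("look")
pick(b[0])
if robot.read_grip_width()*88<12: sys.exit("lost")
place(-.010,-.075,CY)
robot.move_gripper(.6)
v=find("vial"); print(v,robot.read_t())
if len(v)!=1: sys.exit("look")
pick(v[0],op=.45)
if robot.read_grip_width()*88<18: sys.exit("lost")
place(-.015,.087,CY-90,op=.42)
robot.goto([.55,.2,.36],down(0)); snap("wrist","w5"); print(robot.read_t())
E
```

```text
[(array([ 466.6, -325. ]), array([109.7,  35.8]), -13.3, 959, np.float64(0.025), array([ 0.4697, -0.3247,  0.0246]))]
down [-0.6  0.2  1.1]
held 17.0 30.0 [ 0.   0.7 -1.4]
before 17.5 30.0
at [ 0.9 -0.4 -1.3]
[(array([ 479.7, -169.1]), array([59.2, 24. ]), -0.2, 564, np.float64(0.0273), array([ 0.4812, -0.1698,  0.0267]))] 38.5917
down [ 0.2  0.9 -0.1]
held 23.8 30.0 [ 0.8 -0.4 -1.6]
before 24.0 30.0
at [-0.4  0.1 -1.1]
49.975
```

View pics/w5.png

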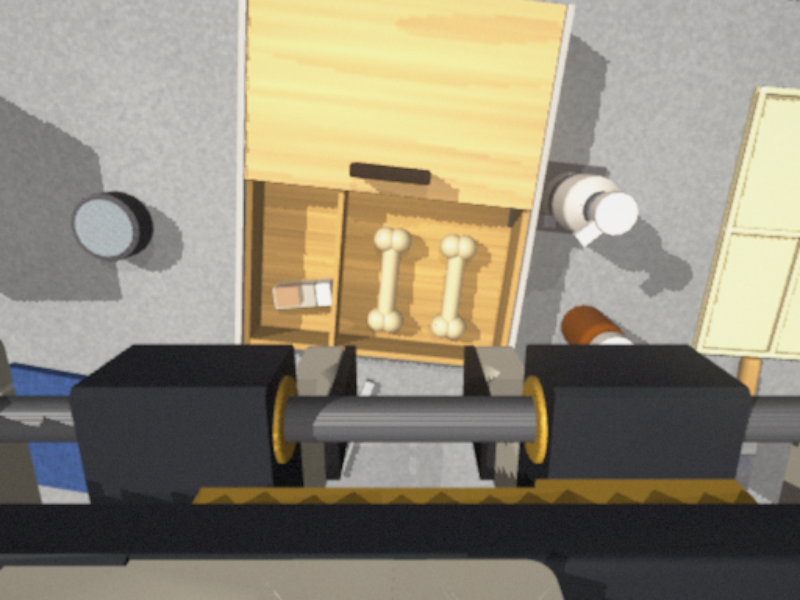

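The vial at (302,294) and both bones lie in their bays. I'll check their heights and the nozzle centre, and look at the whole bench for strays.

```bash
python3 - <<'E'
from h import *
z=np.load("pics/w5.npz");W=z["W"]
for u,v in ((290,295),(322,294),(390,240),(388,280),(384,320),(458,246),(448,327),(614,213)): print(u,v,W[int(v*.64),int(u*.64)].round(4))
P=W[(W[...,2]>.126)&(W[...,2]<.134)&(abs(W[...,0]-.575)<.04)&(abs(W[...,1]-.04)<.04)]
print("nozzle",P.min(0),P.max(0),np.median(P,0),case(.09,-.18))
robot.goto([.575,.04,.30],down(CY-90)); robot.move_gripper(0); snap("scene","scene5")
E
```

```text
290 295 [0.4823 0.3242 0.03  ]
322 294 [0.4823 0.2907 0.0301]
390 240 [0.5388 0.2214 0.0304]
388 280 [0.4963 0.2236 0.0267]
384 320 [0.4551 0.2289 0.0293]
458 246 [0.5324 0.1531 0.03  ]
448 327 [0.4467 0.1622 0.03  ]
614 213 [0.5768 0.0432 0.1289]
nozzle [0.55056523 0.02344442 0.12600209] [0.5923479  0.06783065 0.13183018] [0.57334308 0.04314308 0.12913899] [0.57509185 0.0400785 ]
```

View pics/scene5.png

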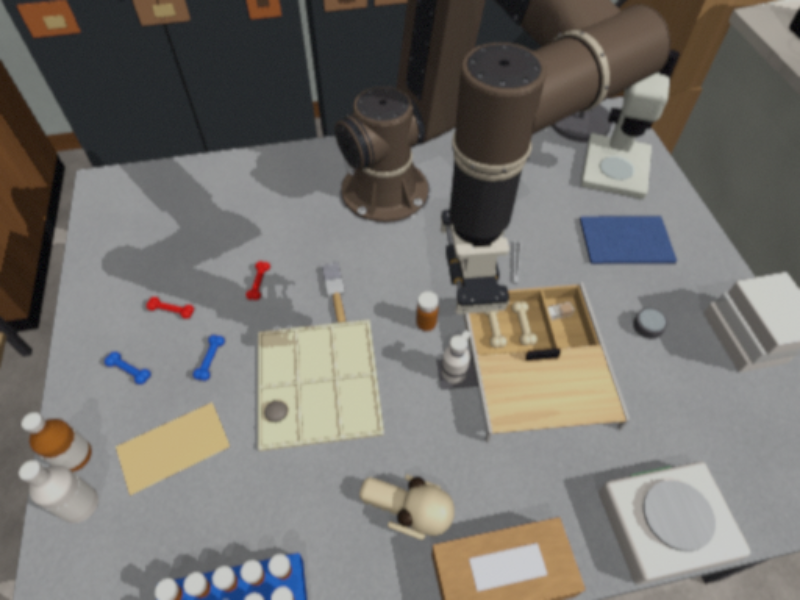

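The bench holds no stray finds. The pebble is at (276,410) and the cover is still open. I'll press the nozzle, then shut the cover and check.

```bash
python3 - <<'E'
from h import *
import sys
n=[.575,.0402]
robot.servo_line([*n,.145]); f0=robot.read_force()[2]
z=.133
while z>.115:
    robot.servo_line([*n,z],speed=.03); f=robot.read_force()[2]-f0
    print(round(z,4),robot.read_position()[2].round(4),f.round(1))
    if f>16: break
    z-=.002 if z>.125 else .001
robot.dwell(.3); robot.servo_line([*n,.2],speed=.05)
if f<=11: sys.exit("not pressed")
robot.move_gripper(.5); R=down(CY-90)
h=np.array([.6038,.2179]); robot.goto([*h,.2],R); robot.servo_line([*h,.060],speed=.1); robot.move_gripper(0)
print(robot.read_grip_width()*88)
robot.servo_line([*(h-.1665*ex),.060],speed=.08); print(robot.read_force().round(1),robot.read_position().round(4))
robot.move_gripper(.5); p=robot.read_position(); robot.servo_line([p[0],p[1],.2])
robot.goto([.55,.2,.36],down(0)); im,W=snap("wrist","w6")
[print(o) for o in blob(W,.074,.095,(.40,.85,.07,.42))]; print(robot.read_t())
E
```

```text
0.133 0.1328 -1.2
0.131 0.1309 -1.7
0.129 0.1293 1.4
0.127 0.1272 3.1
0.125 0.1253 4.2
0.124 0.1244 4.5
0.123 0.1235 5.4
0.122 0.1226 6.2
0.121 0.1222 11.0
0.12 0.1221 18.1
12.008591141926646
[10.2  2.3 -8.3] [0.4396 0.2356 0.0601]
(array([439.9, 235. ]), array([69.1, 12.8]), 83.9, 377, np.float64(0.0811), array([0.4411, 0.2323, 0.0806]))
67.7
```

View pics/w6.png

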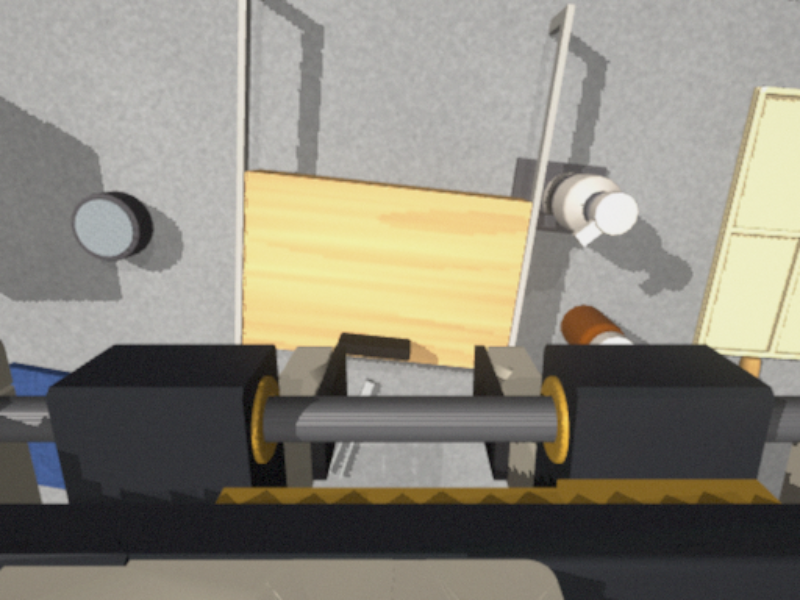

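The nozzle bottomed out at its stop, and the cover is fully shut: it travelled 165 mm and hit its stop.

```bash
python3 -c "
from rig import robot
print(robot.job_done())"
```

```text
the job is handed in; nothing more can be done
None
```

The job is done and handed in at about 68 s: both bones are in the wide bay and the one vial in the narrow bay, the nozzle was pressed right down and released, and the cover is fully shut.

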